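# Shut the case lid and lock its quarter-turn fastener

### The job

The lid of the birch case stands ajar. Using the gripper only to push (pick nothing up, do not raise the lid further), press the lid fully shut, then set a fingertip in the slot of the round green fastener on the lid and turn it a quarter turn clockwise, seen from above, as far as it goes, so that the lid is locked. Finish clear of everything, and leave the other things on the bench where they are.

Things in the scene. Friction and masses are not known exactly. Their poses are not given: they have to be found in the camera images.
- case: Birch case lying on the bench and fixed to it, 260 deep (x) x 340 wide (y) x 100 mm high without its lid, two brown leather straps. Origin: centre of its underside; its x axis points from the front edge to the hinge edge (roughly away from the robot), z up.
- lid (a joint): Angle of the lid, rad: 0 fully shut, grows as it opens (at the start 0.15 to 0.30, front edge 40 to 75 mm up). The hinge is stiff: the lid stays where it is left; about 2 to 4 N down near the front edge moves it until it stops hard on the case at 0. The lid is 260 x 340 x 12 mm, its top 112 mm above the bench when shut.
- lid_hinge (a point): Middle of the hinge line, along the case's far top edge: 130 mm from the case's centre along its x, 100 mm above the bench. Its frame tilts with the lid: x in the plane of the lid from front to hinge, y along the hinge, z out of the lid's top.
- lid_press (a point): A clear spot on top of the lid (on the left-hand strap's inner side) for pressing: 235 mm from the hinge line, 25 mm from the front edge, 90 mm to the left (+y of the case) of the fastener's axis, on the lid's surface. Its frame tilts with the lid.
- fastener (a joint): Angle of the fastener, rad: grows clockwise seen from above. At the start 0 to 0.35 (unlocked); hard stop at 1.571 (locked). Friction holds it where it is left; about 5 N at 25 mm from the axis turns it. A tongue under the lid catches below a keeper inside the case's front wall when locked; turned while the lid is up, it lands on the keeper and the lid cannot shut.
- slot_mid (a point): Centre of the fastener, on its axis, level with its top rim: on the lid's centre line, 200 mm from the hinge line, 60 mm from the front edge. The fastener is a round green dial 88 mm across, its rim 24 mm above the lid's surface (136 mm above the bench with the lid shut). The point's frame turns with the dial and tilts with the lid; the slot runs along its y axis, z along the turning axis.
- slot_floor (a point): Middle of the slot's bright steel floor, on the axis, 18 mm below the rim. The straight slot passes right across the dial through its centre, between two upright half-moons: 40 mm wide, 88 mm long, 18 mm deep, open at both ends. It runs along this point's y axis: across the case (along its y) at joint 0, front to back (along the case's x) at 1.571.
- mark (a point): White bar on the slot's floor at its -y end, 36 mm from the axis. It points to the right-hand red dot (towards the case's -y) at joint 0 and to the front yellow dot (towards the case's -x) when locked; both dots lie on the steel ring on the lid.
- glue: White glue bottle, blue label, 60 mm across, 170 mm tall, stands left of the case. Origin: centre of its foot. Leave alone.
- cup: Green plastic cup, 72 mm across, 70 mm tall, left of the case near the front. Origin: centre of its foot. Leave alone.
- driver: Screwdriver with a red handle, lying in front of the case, about 200 mm long. Leave alone.
- sander: Cork sanding block 60 x 100 x 35 mm, right of the case near the front. Origin: centre of its underside. Leave alone.
- offcut: Wood offcut 50 x 90 x 30 mm, left of the case towards the back. Origin: centre of its underside. Leave alone.
- nailer: Blue, black and red air nailer lying on its side, about 250 x 125 x 55 mm, right of the case towards the back. Origin: on the bench near its middle. Leave alone.

How it is judged:
On the way, in this order (a step that is already met when the one before it is completed fails the run):
1. the lid is pressed fully shut while the fastener is still unlocked (value of joint lid below 0.02 rad and value of joint fastener below 0.75 rad), for 0.2 s.
2. the fastener is turned to its stop with the lid shut (value of joint fastener above 1.43 rad and value of joint lid below 0.02 rad), for 0.2 s.
At the end, for the whole second after the job is handed in: The lid is shut (within 0.02 rad, about 5 mm at its front edge), the fastener stands at its locked stop (above 1.43 rad of 1.571) and is at rest, and each of the six other things is within 20 mm of where it started (all of step 2 and velocity of joint fastener below 0.05 rad/s and distance of each of glue, cup, driver, sander, offcut, nailer from where it was at the start of the episode below 0.02 m); the robot touches nothing.
It fails at once if the lid is raised further than it stood (beyond 0.40 rad) (value of joint lid above 0.4 rad).
It fails at once if another thing on the bench is picked up or shoved away (over 20 mm) (distance of any of glue, cup, driver, sander, offcut, nailer from where it was at the start of the episode above 0.02 m).
It also fails if it takes over 54 s, if anything falls off the work surface, if the arm or the gripper's body presses on something with over 40 N, if the wrist force passes 120 N, or if a joint passes its speed limit or range.

### The arm

A 6-joint arm with a two-finger parallel gripper is mounted at the origin on the work surface. World frame = base frame: x ahead of the robot, y to its left, z up, the work surface at z = 0. Lengths are in m, angles in rad, forces in N, time in s.
With the tool pointing down it reaches from about 0.275 to 0.775 m from the base axis. Payload 14.6 kg.
Tool frame: the origin (TCP) lies at the very end of the fingers, on their centre line; the grasp point (between the pads) lies behind it (arm.grip_depth is the y of the grasp point in the tool frame, in m); y points along the fingers, x is the direction in which the jaws open and shut, and the axes are right-handed (so a half turn about y gives the same grasp; the last joint's range is limited). The gripper opens to 85 mm and grips with 20 to 120 N. Pads are 22 mm wide; open, the fingers measure 114 mm over their backs; the gripper's body (76 mm by 85 mm) begins 54 mm behind the grasp point. The pads swing forward as they close: fully open they stand 13 mm farther back than shut.
Start: joints at [-0.155, 0.263, -0.048, 1.259, 0, 1.415], TCP at [0.525, -0, 0.231] pointing down, gripper open.
Joint ranges: [-2.65, 2.65], [-0.89, 1.7], [-1.18, 1.37], [-2.13, 2.11], [-1.35, 1.29], [-3.14, 3.14]. Speed limits (rad/s): [1.89, 1.89, 2.57, 2.79, 3.14, 3.14].

### API

Orientations are given as a 3x3 rotation matrix whose columns are the frame's x, y, z axes.
In Python, from bench import arm gives the robot as it stands. The module is installed in compiled form; this text tells all that it offers.
- The arm moves only by the tool servo_tool, never from a script. Its argument "steps" is a list of rows, each an object with "fingers": the opening, from 0 (shut) to 1 (fully open); "translation": the shift along the tool's x, y, z in mm, a list of three; "rotation": the turn, a rotation vector about the tool's x, y, z in rad, a list of three. In form: [{"fingers": fingers, "translation": [tx, ty, tz], "rotation": [wx, wy, wz]}, ...]. A call has 1 to 8 rows; each row is the pose to reach, as a shift and turn from the pose commanded when the call began, along the tool's axes at that moment; what a row does not reach only later rows make up. A row lasts 1/10 s, in which the tool goes at most 50 mm and 8.59 degrees, less where a joint would pass 70% of its speed; a pose out of reach is approached as far as the arm can. A call with a gripper value outside its range is refused whole. The fingers move at their own pace and stop on an object; "force" is the grip in N (left out, the last holds). Time passes only in rows, so rows that repeat a pose let the fingers close. It gives the time, the measured TCP pose, the force and the opening at its end, in the units of the state.
- arm.observe(): the state, without advancing time (a new reading comes with each control period).
- arm.get_image(name): name is "scene" or "side" or "wrist"; returns a dict with "img" (420x560x3 uint8, red, green, blue), "intrinsics" (3x3 intrinsics, pixels), "extrinsics" (4x4, takes a point from world to camera coordinates). Camera axes: x right, y up, looking along -z (the intrinsics and any distortion apply to the point x, -y, -z); pixel columns grow to the right and rows downward; lengths in m; the calibration is good to about 2 mm. A picture is of the moment at which its call begins. There is no depth.
- arm.sign_off(): hands the job in, once; it reports no verdict.
The state is a dict: "time_s": time; "q": joint angles; "joint_vel": joint speeds; "tau": joint torques, N m; "eef_pos": TCP position; "ee_rot": TCP orientation; "force": force on the tool from outside, world axes, zero at the start; "moment": the same for the moment, N m; "grip_width": finger opening in m.
Only numpy, scipy, OpenCV 4.12 (cv2) and the standard library are available. Lean on these libraries where they do the work, as an engineer would, in place of code of your own. Each camera call takes 0.05 s, during which the arm holds its last target.

## Working session

There is one attempt and no reset: what is moved stays moved. The work goes in short steps, Python scripts to look and compute and a tool call to move; the robot and the scene stay as the last step left them, time stands still between calls to the robot, and variables do not carry over. Pictures are saved under pics/ and viewed, and the job is handed in when it is done.

Besides the shell and the picture viewer there is one more tool, called by a JSON object that holds its "fn" and its "kwargs". servo_tool: Moves the arm, as the interface text tells. Its arguments: {"type":"object","properties":{"steps":{"type":"array","items":{"type":"object","properties":{"fingers":{"type":"number"},"translation":{"type":"array","items":{"type":"number"}},"rotation":{"type":"array","items":{"type":"number"}}}}},"force":{"type":"number"}},"required":["steps"]}

```bash
mkdir -p pics
python3 - <<'E'
from bench import arm
import cv2,pickle
d={}
for n in("scene","side","wrist"):
    r=arm.get_image(n);d[n]=r;cv2.imwrite(f"pics/a_{n}.png",r["img"][:,:,::-1])
    print(n,r["intrinsics"].round(1).tolist(),r["extrinsics"].round(3).tolist(),r.keys())
pickle.dump(d,open("a.pkl","wb"))
s=arm.observe();print(s["time_s"],s["eef_pos"],s["ee_rot"],s["grip_width"],s["force"],arm.grip_depth)
E
```

```text
scene [[489.2, 0.0, 281.6], [0.0, 489.2, 206.4], [0.0, 0.0, 1.0]] [[0.454, 0.891, 0.008, -0.268], [-0.734, 0.369, 0.569, 0.368], [0.504, -0.265, 0.822, -1.39], [0.0, 0.0, 0.0, 1.0]] dict_keys(['img', 'intrinsics', 'extrinsics'])
side [[532.6, 0.0, 277.6], [0.0, 532.6, 207.7], [0.0, 0.0, 1.0]] [[-0.984, -0.177, -0.026, 0.555], [0.073, -0.531, 0.844, -0.104], [-0.163, 0.829, 0.535, -1.337], [0.0, 0.0, 0.0, 1.0]] dict_keys(['img', 'intrinsics', 'extrinsics'])
wrist [[299.2, 0.0, 282.3], [0.0, 299.2, 210.4], [0.0, 0.0, 1.0]] [[1.0, 0.0, -0.001, -0.523], [-0.0, 0.951, -0.309, 0.04], [0.001, 0.309, 0.951, -0.38], [0.0, 0.0, 0.0, 1.0]] dict_keys(['img', 'intrinsics', 'extrinsics'])
0.15 [5.24805809e-01 2.30595883e-05 2.30924880e-01] [[ 9.99999677e-01 -8.02838835e-04 -2.73743543e-05]
 [ 2.74628381e-05  1.10202781e-04  9.99999994e-01]
 [-8.02835813e-04 -9.99999672e-01  1.10224794e-04]] 0.08538901405546105 [ 0.41441946 -0.32253483  0.28056192] -0.0187
```

View pics/a_scene.png

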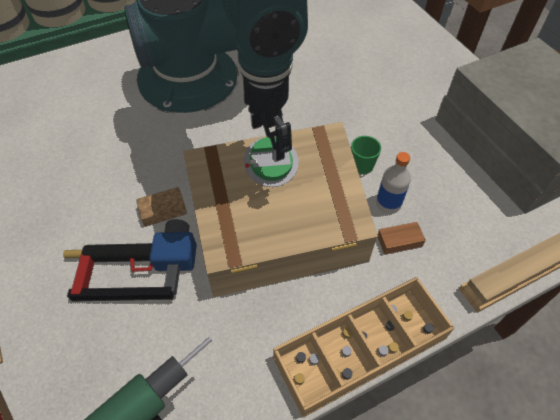

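View pics/a_side.png

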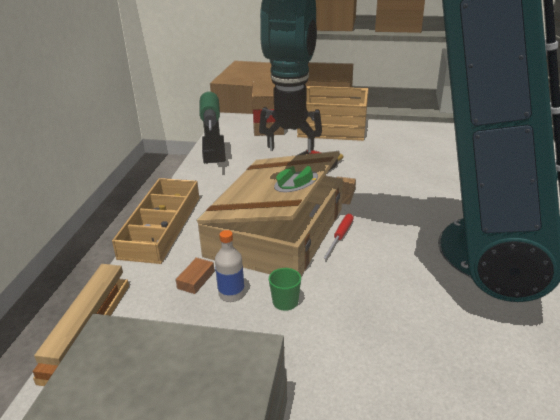

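View pics/a_wrist.png

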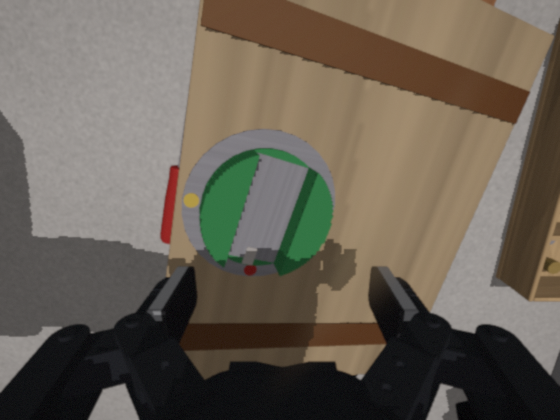

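Run:
```python
import pickle,cv2,numpy as np
d=pickle.load(open("a.pkl","rb"))
def crop(n,x0,y0,x1,y1,f):
    im=d[n]["img"][y0:y1,x0:x1,::-1];return cv2.resize(im,None,fx=f,fy=f,interpolation=cv2.INTER_CUBIC)
cv2.imwrite("pics/b1.png",crop("scene",180,110,380,300,4)[:600])
cv2.imwrite("pics/b1b.png",crop("scene",180,200,380,300,4)[:600])
cv2.imwrite("pics/b2.png",crop("side",190,130,370,270,4))
for n in d:
    h=cv2.cvtColor(d[n]["img"],cv2.COLOR_RGB2HSV)
    for c,lo,hi in(("red",(0,170,90),(6,255,255)),("red2",(174,170,90),(180,255,255)),("yel",(20,150,150),(32,255,255)),("green",(50,120,40),(80,255,255))):
        m=cv2.inRange(h,lo,hi);k,l,s,ce=cv2.connectedComponentsWithStats(m)
        print(n,c,[(s[i][4],ce[i].round(1).tolist()) for i in range(1,k) if s[i][4]>3][:14])
```

```text
scene red [(np.int32(5), [247.0, 165.0]), (np.int32(382), [81.3, 274.0]), (np.int32(48), [138.5, 265.8])]
scene red2 []
scene yel []
scene green [(np.int32(724), [365.4, 152.6]), (np.int32(179), [262.7, 145.0]), (np.int32(367), [272.0, 171.8])]
side red [(np.int32(5), [312.8, 151.6]), (np.int32(130), [344.2, 224.1])]
side red2 []
side yel [(np.int32(4), [161.5, 206.0])]
side green [(np.int32(71), [303.9, 172.6]), (np.int32(61), [282.5, 173.9]), (np.int32(34), [287.5, 270.6]), (np.int32(4), [282.5, 273.5]), (np.int32(6), [298.0, 273.8]), (np.int32(4), [288.2, 277.8]), (np.int32(59), [284.7, 285.4])]
wrist red [(np.int32(610), [169.2, 205.3])]
wrist red2 []
wrist yel [(np.int32(108), [190.6, 199.7])]
wrist green [(np.int32(4030), [229.5, 200.1]), (np.int32(3229), [305.8, 224.6]), (np.int32(39), [259.4, 262.3])]
```

View pics/b1.png

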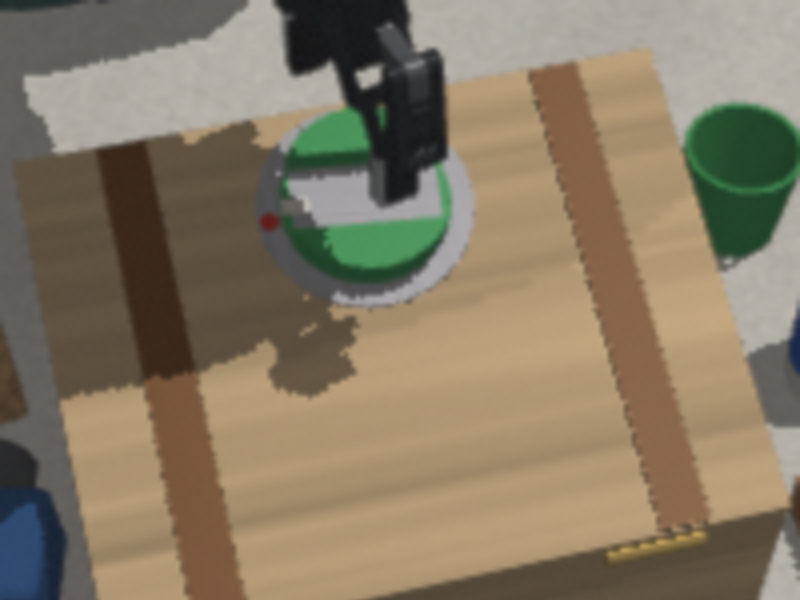

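View pics/b1b.png

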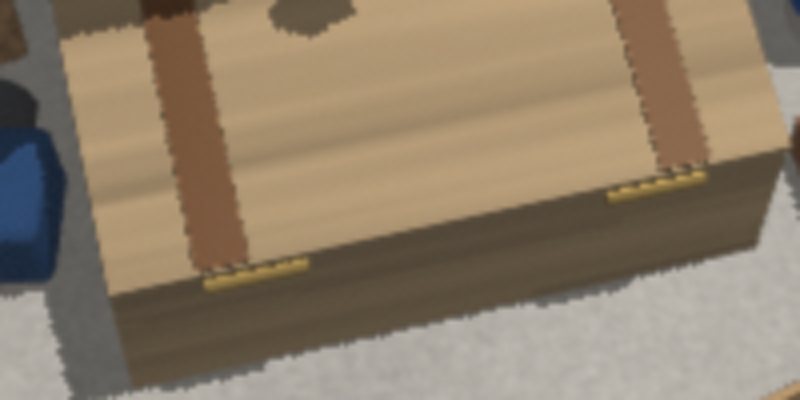

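View pics/b2.png

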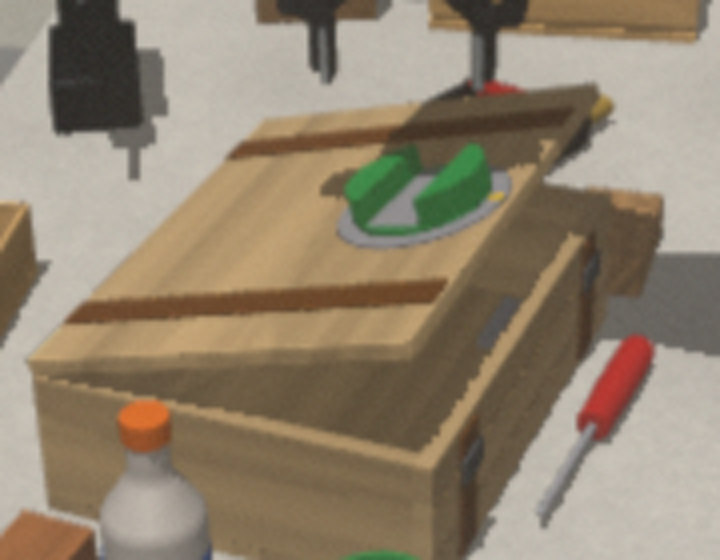

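```bash
cat > h.py <<'E'
import numpy as np
def P(c):
    return c["intrinsics"]@np.diag([1,-1,-1.])@c["extrinsics"][:3]
def ray(c,uv):
    E=c["extrinsics"];R=E[:3,:3];o=-R.T@E[:3,3]
    v=np.linalg.inv(c["intrinsics"])@[uv[0],uv[1],1];v=R.T@(v*[1,-1,-1]);return o,v/np.linalg.norm(v)
def tri(obs):
    A=np.zeros((3,3));b=np.zeros(3);L=[]
    for c,uv in obs:
        o,v=ray(c,uv);M=np.eye(3)-np.outer(v,v);A+=M;b+=M@o;L.append((o,M))
    p=np.linalg.solve(A,b);return p,[round(1e3*np.linalg.norm(M@(p-o)),1) for o,M in L]
def plane(c,uv,z):
    o,v=ray(c,uv);return o+v*(z-o[2])/v[2]
E
python3 - <<'E'
import pickle,numpy as np
from h import *
d=pickle.load(open("a.pkl","rb"));S,D,W=d["scene"],d["side"],d["wrist"]
s=lambda u,v,y0=110:((u+.5)/4-.5+180,(v+.5)/4-.5+y0)
e=lambda u,v:((u+.5)/4-.5+190,(v+.5)/4-.5+130)
C=dict(BL=(s(785,508),e(30,358)),BR=(s(112,295,200),e(268,118)),FL=(s(652,50),e(412,347)),FR=(s(15,160),e(597,85)))
for k,(a,b) in C.items():
    p,r=tri([(S,a),(D,b)]);print(k,p.round(4),r);C[k]=p
for a,b in("BL FL","BR FR","BL BR","FL FR"): pass
E
python3 - <<'E'
import sys;sys.path.insert(0,'.')
import pickle,numpy as np
from h import *
d=pickle.load(open("a.pkl","rb"));S,D,W=d["scene"],d["side"],d["wrist"]
print("red",tri([(S,(247,165)),(W,(250,270))]));print("yel",tri([(D,(190+497/4,130+196/4)),(W,(190.6,199.7))]))
# base corners of case: back bottom right etc
print(plane(S,(180+785/4,200+148/4),.112),plane(S,(180+112/4,200+295/4),.112))
print("scene foot back", plane(S,(180+755/4,200+247/4),0),plane(S,(180+132/4,200+388/4),0))
# case front-left top corner in side
print("FLtop",plane(D,(190+433/4,130+465/4),.1),"FRtop",plane(D,(190+582/4,130+238/4),.1),"BLtop",plane(D,(190+35/4,130+375/4),.1))
print("cup/driver")
E
```

```text
BL [0.7349 0.1333 0.1112] [np.float64(0.2), np.float64(0.2)]
BR [ 0.6591 -0.1929  0.1116] [np.float64(1.3), np.float64(1.3)]
FL [0.492  0.1938 0.1802] [np.float64(0.6), np.float64(0.6)]
FR [ 0.4171 -0.1368  0.1821] [np.float64(1.1), np.float64(1.1)]
red (array([ 0.49929188, -0.03474742,  0.16877879]), [np.float64(0.6), np.float64(0.6)])
yel (array([0.46366794, 0.02517722, 0.18243353]), [np.float64(0.8), np.float64(0.8)])
[0.73607461 0.13301911 0.112     ] [ 0.66178537 -0.1921482   0.112     ]
scene foot back [0.73275229 0.1382149  0.        ] [ 0.65725754 -0.19314527  0.        ]
FLtop [0.47967222 0.19230938 0.1       ] FRtop [ 0.41859659 -0.07100498  0.1       ] BLtop [0.73127615 0.13621683 0.1       ]
cup/driverTraceback (most recent call last):
  File "<stdin>", line 9, in <module>
ValueError: too many values to unpack (expected 2)
```

{"fn": "servo_tool", "kwargs": {"steps": [{"fingers": 0,"translation": [-10,0,37],"rotation": [0,0,0]},{"fingers": 0,"translation": [-22,0,75],"rotation": [0,0,0]},{"fingers": 0,"translation": [-35,0,112],"rotation": [0,0,0]},{"fingers": 0,"translation": [-35,10,112],"rotation": [0,0,0]},{"fingers": 0,"translation": [-35,20,112],"rotation": [0,0,0]},{"fingers": 0,"translation": [-35,20,112],"rotation": [0,0,0]},{"fingers": 0,"translation": [-35,20,112],"rotation": [0,0,0]}]}}

```text
time_s: 0.85
eef_pos: [0.4902, 0.1112, 0.211]
ee_rot: [[1.0, -0.001, 0.001], [-0.001, -0.0, 1.0], [-0.001, -1.0, -0.0]]
force: [0.2, -0.0, -0.3]
grip_width: 0.0003
```

Run:
```python
from bench import arm
import cv2
for n in("scene","side","wrist"):
    r=arm.get_image(n);im=r["img"][:,:,::-1]
    if n!="wrist": im=cv2.resize(im[60:300,150:420],None,fx=2.4,fy=2.4)
    cv2.imwrite(f"pics/c_{n}.png",im)
print(arm.observe()["force"],arm.observe()["grip_width"])
```

```text
[ 0.31735217 -0.73808605  0.15548544] 1.8999053329863446e-05
```

View pics/c_side.png

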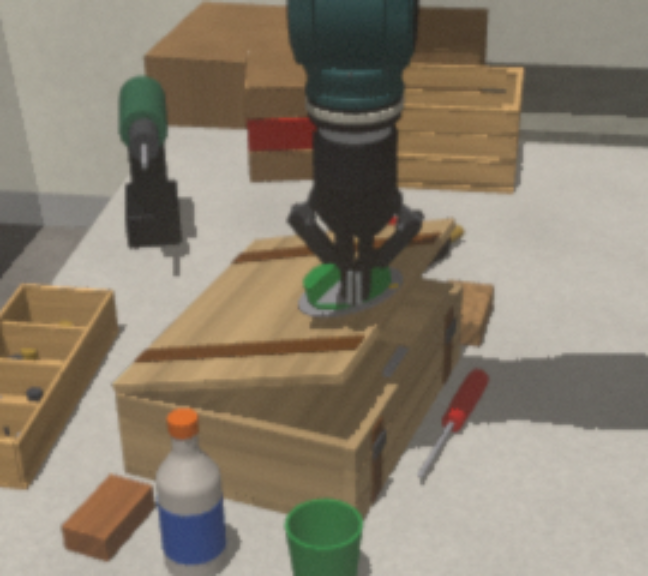

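View pics/c_wrist.png

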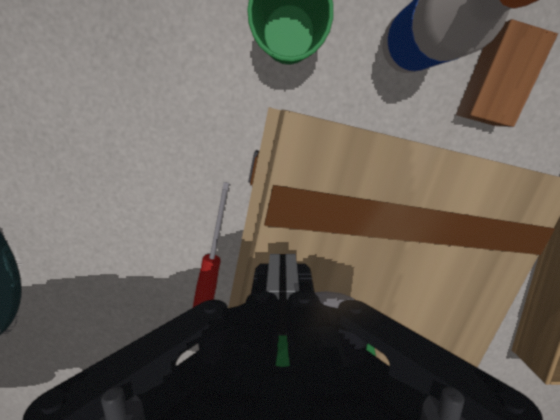

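View pics/c_scene.png

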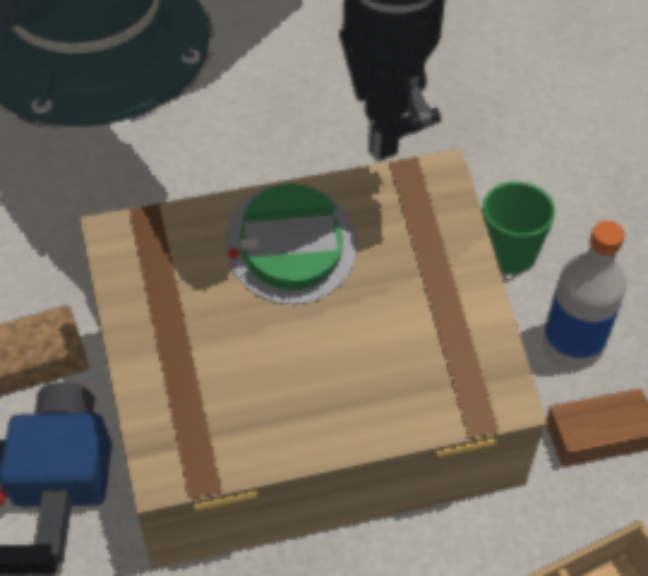

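{"fn": "servo_tool", "kwargs": {"steps": [{"fingers": 0,"translation": [2,15,0],"rotation": [0,0,0]},{"fingers": 0,"translation": [2,28,0],"rotation": [0,0,0]},{"fingers": 0,"translation": [2,40,0],"rotation": [0,0,0]},{"fingers": 0,"translation": [2,52,0],"rotation": [0,0,0]},{"fingers": 0,"translation": [2,64,0],"rotation": [0,0,0]},{"fingers": 0,"translation": [2,76,0],"rotation": [0,0,0]},{"fingers": 0,"translation": [2,86,0],"rotation": [0,0,0]},{"fingers": 0,"translation": [2,92,0],"rotation": [0,0,0]}]}}

```text
time_s: 1.8
eef_pos: [0.4919, 0.1118, 0.1187]
ee_rot: [[1.0, -0.0, 0.0], [-0.0, 0.0, 1.0], [-0.0, -1.0, 0.0]]
force: [-1.2, 0.6, 2.3]
grip_width: 0.0002
```

Moving the lid with about 2 N; continue to the stop.

{"fn": "servo_tool", "kwargs": {"steps": [{"fingers": 0,"translation": [0,3,0],"rotation": [0,0,0]},{"fingers": 0,"translation": [0,6,0],"rotation": [0,0,0]},{"fingers": 0,"translation": [0,7,0],"rotation": [0,0,0]},{"fingers": 0,"translation": [0,8,0],"rotation": [0,0,0]},{"fingers": 0,"translation": [0,8,0],"rotation": [0,0,0]},{"fingers": 0,"translation": [0,8,0],"rotation": [0,0,0]}]}}

```text
time_s: 2.4
eef_pos: [0.4922, 0.112, 0.112]
ee_rot: [[1.0, 0.001, -0.0], [0.0, -0.0, 1.0], [0.001, -1.0, -0.0]]
force: [-3.4, -0.3, 9.2]
grip_width: -0.0003
```

{"fn": "servo_tool", "kwargs": {"steps": [{"fingers": 0,"translation": [0,-40,0],"rotation": [0,0,0]},{"fingers": 0,"translation": [0,-80,0],"rotation": [0,0,0]},{"fingers": 0,"translation": [10,-110,-40],"rotation": [0,0,0]},{"fingers": 0,"translation": [20,-118,-85],"rotation": [0,0,0]},{"fingers": 0,"translation": [28,-118,-125],"rotation": [0,0,0]},{"fingers": 0,"translation": [28,-118,-142],"rotation": [0,0,0]},{"fingers": 0,"translation": [28,-118,-142],"rotation": [0,0,0]}]}}

```text
time_s: 3.1
eef_pos: [0.5204, -0.032, 0.2294]
ee_rot: [[1.0, 0.0, 0.003], [-0.003, -0.0, 1.0], [0.0, -1.0, -0.0]]
force: [0.4, -0.0, 0.2]
grip_width: -0.0002
```

Run:
```python
from bench import arm
import cv2,pickle
d={}
for n in("scene","side","wrist"):
    r=arm.get_image(n);im=r["img"][:,:,::-1];d[n]=r
    if n=="scene": im=cv2.resize(im[110:260,180:380],None,fx=4,fy=4,interpolation=cv2.INTER_CUBIC)
    if n=="side": im=cv2.resize(im[130:270,190:370],None,fx=4,fy=4,interpolation=cv2.INTER_CUBIC)
    cv2.imwrite(f"pics/d_{n}.png",im)
pickle.dump(d,open("d.pkl","wb"))
print(arm.observe()["eef_pos"])
```

```text
[ 0.51994278 -0.02931557  0.22935756]
```

View pics/d_side.png

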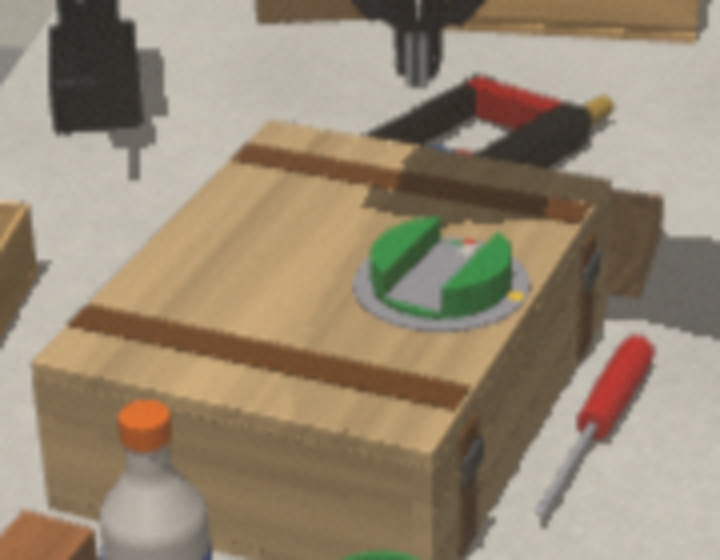

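View pics/d_wrist.png

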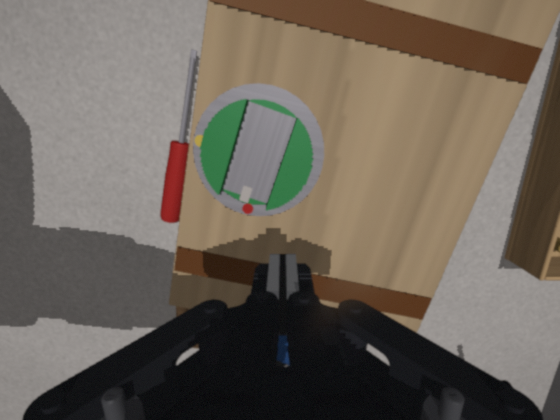

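View pics/d_scene.png

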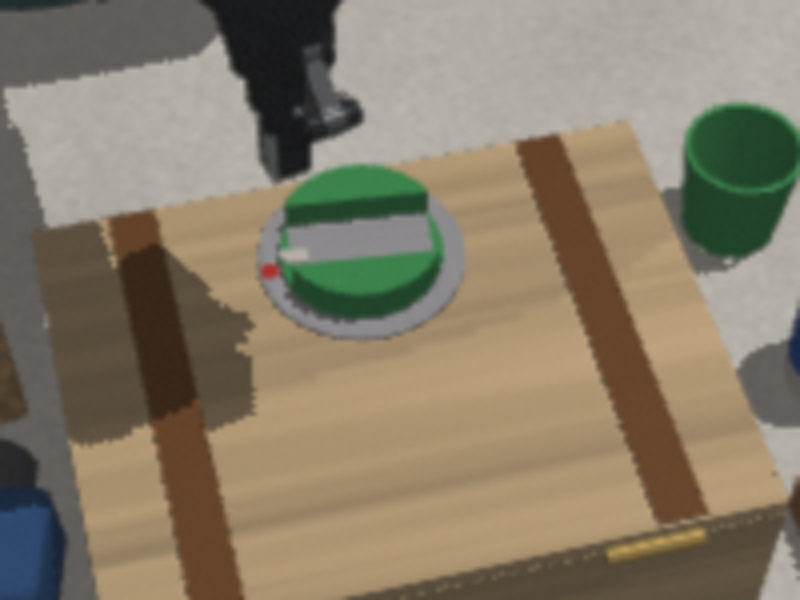

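Run:
```python
import pickle,numpy as np,cv2
from h import *
d=pickle.load(open("d.pkl","rb"));W=d["wrist"];S=d["scene"];D=d["side"]
red=plane(W,(247.5,208.5),.114);yel=plane(W,(199,141),.114);print(red,yel, (red+yel)/2)
print("mark W",plane(W,(246,194),.118),"S",plane(S,(180+294/4,110+256/4),.118))
print("red S",plane(S,(180+270/4,110+271/4),.114),"yel D",plane(D,(190+515/4,130+297/4),.114))
for uv in((250,100),(297,118),(268,205),(223,192)): print(plane(W,uv,.118))
h=cv2.cvtColor(W["img"],cv2.COLOR_RGB2HSV);m=cv2.inRange(h,(50,120,40),(80,255,255));m[260:]=0
c=np.vstack([k for k in cv2.findContours(m,0,1)[0] if cv2.contourArea(k)>100]);(u,v),r=cv2.minEnclosingCircle(c);print(u,v,r,plane(W,(u,v),.128))
v=(W["img"][:,:,0]).astype(int)
w=W["img"].astype(int);sel=(h[:,:,1]<45)&(h[:,:,2]>80);sel[:75]=0;sel[230:]=0;sel[:,:188]=0;sel[:,340:]=0
k,l,s,ce=cv2.connectedComponentsWithStats(sel.astype(np.uint8));print([(s[i].tolist(),ce[i]) for i in range(1,k) if s[i][4]>200])
```

```text
[ 0.48746682 -0.032364    0.114     ] [0.44878667 0.0273278  0.114     ] [ 0.46812674 -0.0025181   0.114     ]
mark W [ 0.48712925 -0.01776186  0.118     ] S [ 0.48936728 -0.01721252  0.118     ]
red S [ 0.4899034  -0.03172168  0.114     ] yel D [0.45180451 0.03054526 0.114     ]
[0.49326232 0.05957158 0.118     ]
[0.53089375 0.04584674 0.118     ]
[ 0.50625173 -0.0278489   0.118     ]
[ 0.46708646 -0.01594269  0.118     ]
255.5263671875 154.58485412597656 56.23448181152344 [0.49733414 0.01777294 0.128     ]
[([188, 75, 10, 68, 396], array([190.97474747, 100.10858586])), ([194, 83, 130, 133, 3226], array([273.76348419, 129.5182889 ])), ([193, 101, 103, 113, 5103], array([252.80090143, 156.60297864]))]
```

{"fn": "servo_tool", "kwargs": {"steps": [{"fingers": 0,"translation": [-15,0,11],"rotation": [0,0.14,0]},{"fingers": 0,"translation": [-29,0,22],"rotation": [0,0.28,0]},{"fingers": 0,"translation": [-29,30,22],"rotation": [0,0.33,0]},{"fingers": 0,"translation": [-29,60,22],"rotation": [0,0.33,0]},{"fingers": 0,"translation": [-29,80,22],"rotation": [0,0.33,0]},{"fingers": 0,"translation": [-29,80,22],"rotation": [0,0.33,0]},{"fingers": 0,"translation": [-29,80,22],"rotation": [0,0.33,0]}]}}

```text
time_s: 3.95
eef_pos: [0.491, -0.0072, 0.1499]
ee_rot: [[0.946, 0.0, 0.323], [-0.323, 0.0, 0.946], [0.0, -1.0, 0.0]]
force: [0.1, 0.3, 0.6]
grip_width: -0.0001
```

Run:
```python
from bench import arm
import cv2,numpy as np
d={}
for n in("scene","side"):
    r=arm.get_image(n);im=r["img"][:,:,::-1];d[n]=r
    if n=="scene": im=cv2.resize(im[110:210,220:320],None,fx=5,fy=5,interpolation=cv2.INTER_CUBIC)
    if n=="side": im=cv2.resize(im[140:240,240:340],None,fx=5,fy=5,interpolation=cv2.INTER_CUBIC)
    d[n]=im
cv2.imwrite("pics/e.png",cv2.resize(np.hstack([d["scene"],d["side"]]),(800,400)))
print(arm.observe()["eef_pos"],arm.observe()["ee_rot"].round(3))
```

```text
[ 0.49163886 -0.00769234  0.15049174] [[ 0.946  0.002  0.323]
 [-0.323 -0.     0.946]
 [ 0.002 -1.     0.   ]]
```

View pics/e.png

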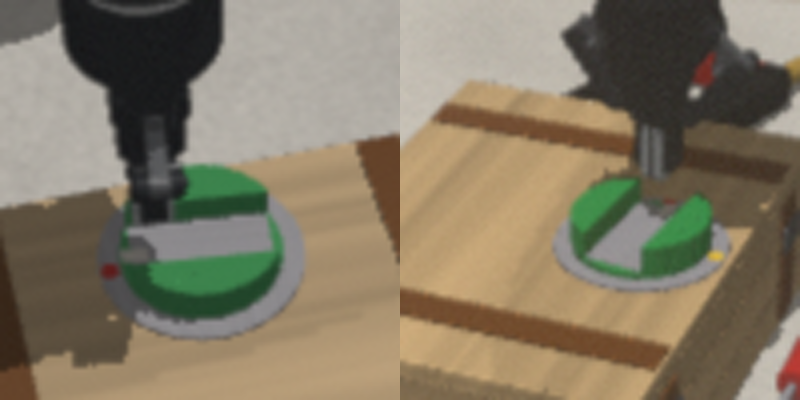

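{"fn": "servo_tool", "kwargs": {"steps": [{"fingers": 0,"translation": [0,8,0],"rotation": [0,0,0]},{"fingers": 0,"translation": [0,16,0],"rotation": [0,0,0]},{"fingers": 0,"translation": [0,22,0],"rotation": [0,0,0]},{"fingers": 0,"translation": [0,27,0],"rotation": [0,0,0]},{"fingers": 0,"translation": [0,27,0],"rotation": [0,0,0]}]}}

```text
time_s: 4.55
eef_pos: [0.4906, -0.008, 0.1215]
ee_rot: [[0.946, -0.001, 0.324], [-0.324, 0.0, 0.946], [-0.001, -1.0, -0.0]]
force: [0.4, -0.5, -0.8]
grip_width: 0.0002
```

Run:
```python
import numpy as np
C=np.array([.5,.0175]);R=np.array([[.946,-.323],[.323,.946]])  # rows tool x, tool z
xc=np.array([.9734,-.229]);yc=np.array([.229,.9734])
p=lambda a,r=.027:C+r*(-np.sin(a)*xc-np.cos(a)*yc)
from bench import arm
s=arm.observe();e=s["eef_pos"];print(e,s["force"])
for a in np.arange(.25,1.96,.15): print(round(a,2),(1e3*R@(p(a)-e[:2])).round(1),p(a).round(4))
print(R@(xc),R@yc)
```

```text
[ 0.49059816 -0.00797989  0.12153197] [ 0.42023972 -0.48806373 -0.84525997]
0.25 [-3.4  0.5] [ 0.4875 -0.0064]
0.4 [-7.4  1.4] [ 0.4841 -0.0043]
0.55 [-11.1   2.9] [ 0.481  -0.0017]
0.7 [-14.6   4.9] [0.4783 0.0014]
0.85 [-17.8   7.4] [0.4762 0.0048]
1.0 [-20.5  10.4] [0.4745 0.0085]
1.15 [-22.8  13.8] [0.4735 0.0124]
1.3 [-24.5  17.4] [0.473  0.0164]
1.45 [-25.7  21.3] [0.4732 0.0205]
1.6 [-26.3  25.3] [0.4739 0.0244]
1.75 [-26.2  29.3] [0.4752 0.0283]
1.9 [-25.6  33.3] [0.4771 0.0318]
[0.9948034 0.0977742] [-0.0977742  0.9948034]
```

{"fn": "servo_tool", "kwargs": {"steps": [{"fingers": 0,"translation": [-3.5,-1,0.5],"rotation": [0,0,0]},{"fingers": 0,"translation": [-7.5,-1,1.5],"rotation": [0,0,0]},{"fingers": 0,"translation": [-11,-1,3],"rotation": [0,0,0]},{"fingers": 0,"translation": [-14.5,-1,5],"rotation": [0,0,0]},{"fingers": 0,"translation": [-18,-1,7.5],"rotation": [0,0,0]},{"fingers": 0,"translation": [-20.5,-1,10.5],"rotation": [0,0,0]},{"fingers": 0,"translation": [-23,-1,14],"rotation": [0,0,0]},{"fingers": 0,"translation": [-24.5,-1,17.5],"rotation": [0,0,0]}]}}

```text
time_s: 5.35
eef_pos: [0.4763, 0.0157, 0.1248]
ee_rot: [[0.946, 0.006, 0.325], [-0.325, -0.002, 0.946], [0.007, -1.0, -0.0]]
force: [11.2, -7.2, 2.4]
grip_width: -0.0001
```

{"fn": "servo_tool", "kwargs": {"steps": [{"fingers": 0,"translation": [-1.5,1,4],"rotation": [0,0,0]},{"fingers": 0,"translation": [-2,1,8],"rotation": [0,0,0]},{"fingers": 0,"translation": [-2,1,12],"rotation": [0,0,0]},{"fingers": 0,"translation": [-1,1,16],"rotation": [0,0,0]},{"fingers": 0,"translation": [-1,1,16],"rotation": [0,0,0]}]}}

```text
time_s: 5.85
eef_pos: [0.479, 0.0305, 0.1231]
ee_rot: [[0.946, 0.003, 0.325], [-0.325, -0.005, 0.946], [0.004, -1.0, -0.003]]
force: [4.7, -13.8, 0.6]
grip_width: 0.0002
```

Run:
```python
from bench import arm
import cv2,numpy as np
d={}
for n in("scene","side"):
    r=arm.get_image(n);im=r["img"][:,:,::-1];d[n]=r
    if n=="scene": im=cv2.resize(im[110:210,220:320],None,fx=5,fy=5,interpolation=cv2.INTER_CUBIC)
    if n=="side": im=cv2.resize(im[140:240,240:340],None,fx=5,fy=5,interpolation=cv2.INTER_CUBIC)
    d[n]=im
cv2.imwrite("pics/f.png",cv2.resize(np.hstack([d["scene"],d["side"]]),(800,400)))
print(arm.observe()["eef_pos"],arm.observe()["force"])
```

```text
[0.47894166 0.03046564 0.12307587] [  4.21648667 -13.36808438  -0.10235949]
```

View pics/f.png

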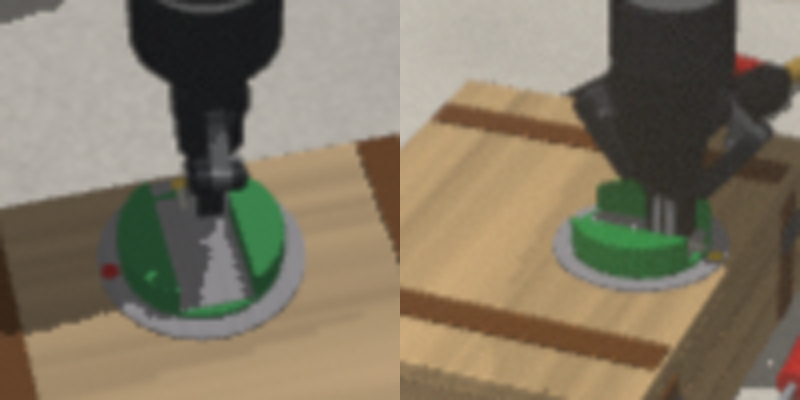

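{"fn": "servo_tool", "kwargs": {"steps": [{"fingers": 0,"translation": [0,0,2],"rotation": [0,0,0]},{"fingers": 0,"translation": [0,0,4],"rotation": [0,0,0]},{"fingers": 0,"translation": [0,0,6],"rotation": [0,0,0]},{"fingers": 0,"translation": [0,0,6],"rotation": [0,0,0]},{"fingers": 0,"translation": [0,0,6],"rotation": [0,0,0]}]}}

```text
time_s: 6.45
eef_pos: [0.4794, 0.0316, 0.1229]
ee_rot: [[0.945, -0.0, 0.328], [-0.328, -0.015, 0.945], [0.005, -1.0, -0.015]]
force: [-6.2, -52.4, 4.8]
grip_width: 0.0
```

{"fn": "servo_tool", "kwargs": {"steps": [{"fingers": 0,"translation": [0,0,-6],"rotation": [0,0,0]},{"fingers": 0,"translation": [0,0,-12],"rotation": [0,0,0]},{"fingers": 0,"translation": [0,0,-12],"rotation": [0,0,0]},{"fingers": 0,"translation": [0,-20,-12],"rotation": [0,0,0]},{"fingers": 0,"translation": [0,-60,-12],"rotation": [0,0,0]},{"fingers": 0,"translation": [0,-110,-12],"rotation": [0,0,0]},{"fingers": 0,"translation": [30,-110,-55],"rotation": [0,0,0]},{"fingers": 0,"translation": [30,-110,-70],"rotation": [0,0,0]}]}}

```text
time_s: 7.25
eef_pos: [0.4873, -0.0401, 0.2334]
ee_rot: [[0.946, 0.003, 0.324], [-0.324, -0.001, 0.946], [0.003, -1.0, 0.0]]
force: [-0.4, 0.6, 0.7]
grip_width: -0.0001
```

Run:
```python
from bench import arm
import cv2,numpy as np
from h import *
d={}
for n in("scene","side","wrist"):
    r=arm.get_image(n);im=r["img"][:,:,::-1];d[n]=im
    cv2.imwrite(f"pics/g_{n}.png",im)
    if n=="wrist":
        import pickle;pickle.dump(r,open("g.pkl","wb"))
a=cv2.resize(d["scene"][90:290,120:420],None,fx=2.6,fy=2.6)[:,:780]
cv2.imwrite("pics/g1.png",a)
print(arm.observe()["eef_pos"],arm.observe()["force"])
```

```text
[ 0.48522924 -0.03853961  0.23226167] [-0.13781526  0.1199376  -0.10787441]
```

View pics/g1.png

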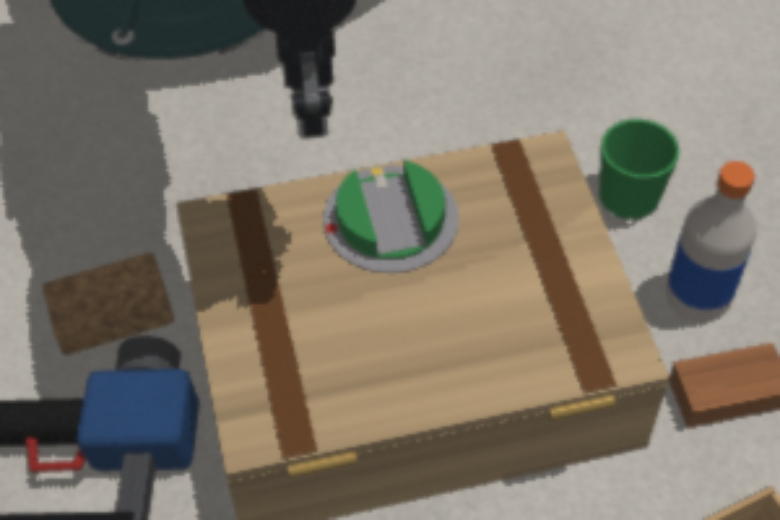

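View pics/g_wrist.png

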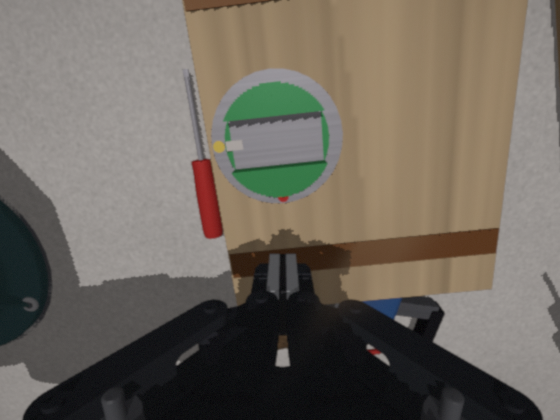

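View pics/g_side.png

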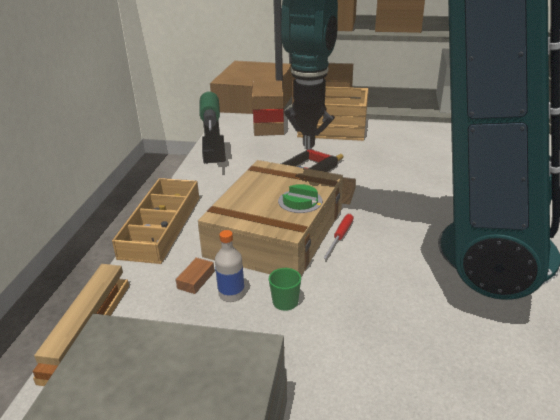

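Run:
```python
import pickle,numpy as np
from h import *
W=pickle.load(open("g.pkl","rb"))
def yaw(a,b,z):
    v=(plane(W,b,z)-plane(W,a,z));return np.arctan2(v[1],v[0])
y=-.231
print("dial angle", [round(1.571-(yaw(a,b,z)-y),3) for a,b,z in(((233,170),(325,162),.136),((228,123),(322,113),.136),((234,146),(277,139),.118))])
from bench import arm
print(arm.sign_off())
```

```text
dial angle [np.float64(1.585), np.float64(1.571), np.float64(1.514)]
the job is handed in; nothing more can be done
None
```

The lid is shut and the green fastener is turned to its locked stop; I handed the job in at about 7.5 s of the 54 s allowed.

- **Lid:** I pressed it down with the closed fingertips. It stopped hard at 112 mm height with about 9 N, before I touched the fastener. The later pictures show it still shut.
- **Fastener:** I set the fingertip in the slot at the mark end, about 27 mm from the axis, and swept it clockwise to the stop. At the stop the force rose to about 52 N for only 1 mm more movement. I then backed off the slot wall and lifted clear.
- **Last checks:** The final pictures show the white mark at the yellow dot and the slot running front to back.
    - The slot edges gave 1.571 and 1.585 rad. The mark gave 1.514 rad, which is a rougher reading; all three are above the 1.43 needed.
    - The other six things look unmoved, but I judged that by eye and did not measure it.
    - The tool force was near zero, with the gripper about 100 mm above the lid.

Nothing failed, and the only disagreement was the mark's slightly lower reading. The hand-in gave no verdict.

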